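# Free the heel-tip bar stock and load the cut-off machine

### The job

Load the heel-tip cut-off machine: take the bar rack's clamp apart (wing nut first, then the spacer, then the clamp strap) and put all three pieces in the loose tray, the strap lying flat in it. Then slide every bar that is on the rack into a bore of its own in the machine, fully home against the hidden stop, which you have to feel for, and only then swing the collet lever right over to its closed side. Leave the hammer and the glue brush where they are.

Things in the scene. Friction and masses are not known exactly. Their poses are not given: they have to be found in the camera images.
- rack: Fixed bar rack, base 165 x 215 mm; place and yaw vary. Origin: on the bench under its middle, where the stud stands; x along the bars, y across, z up. Rails at x = -66 and +66 mm (12 mm along x) carry the bars' undersides at 30 mm height in four notches (ribs 6 mm) at y = -90, -42, +42, +90 mm. Two posts (x = 0, y = -66, +66) and a 20 mm boss round the stud, 52 mm high, carry the strap.
- stud_top (a point): Top end of the rack's upright stud (12 mm thick), 98 mm over the bench.
- wingnut: Steel wing nut on the stud, above the spacer, spun loose: it lifts straight off. Hub 26 mm in diameter, 16 mm high, 16 mm hole; two upright wings along its x axis, 72 mm over both, 7 mm thick, 6 to 26 mm above its underside. Origin: centre of the hub's underside (78 mm over the bench at the start), z the hub's axis. Yaw varies; 70 g. Grip across the hub, square to the wings.
- spacer: Brass spacer ring on the stud under the wing nut, 44 mm outside, 16 mm hole, 20 mm high, 120 g. Origin: centre of its underside (58 mm over the bench at the start), z its axis.
- strap: Flat aluminium clamp strap under the spacer, 200 mm (its y axis) x 28 mm (x) x 6 mm (z), 160 g, with an 18 mm square hole at its middle over the stud. It lies across the bars, 2 mm above them. Origin: centre of its underside (52 mm over the bench at the start).
- tray: Loose grey sheet-metal tray, 256 mm (its x axis) x 150 mm (y) x 30 mm high, open on top, walls and floor 3 mm, 600 g. Origin: centre of its underside. It may get pushed about during the job.
- machine: Fixed green cut-off machine; place and yaw vary, left or right of the tray (rack on the other side). Origin: on the bench under the middle of the mouths' face (x = 0); x points into the bores, y across, z up. Three square bores, 25 x 25 mm, at y = -56, 0, +56 mm, floors 30 mm and roofs 55 mm over the bench, block 75 mm high. Rings round the mouths stick out 6 mm. The stop is 35 to 60 mm inside.
- bore0 (a point): Mouth of the bore at y = -56 mm: on the mouths' face, 40 mm over the bench (the height of the middle of a bar lying in it); axes as the machine's. A post 14 mm wide, 12 mm along x, 95 mm in front of the mouth, as high as the bore's floor (30 mm), carries the bar's outer end.
- bore1 (a point): Mouth of the bore at y = 0, as bore0.
- bore2 (a point): Mouth of the bore at y = +56 mm, as bore0.
- stop_face (a point): Middle of the face of the hidden stop plate inside the machine, 40 mm over the bench; one rigid plate across all three bores, 35 to 60 mm behind the mouths (varies). Axes as the machine's. A bar is home when its end touches this face: its middle is then 80 mm in front of it (x = -80 mm in this frame).
- bar0: White nylon bar 1 of up to four alike, 160 mm (its x axis) x 20 x 20 mm, about 85 g (varies), either end may go in first. Origin: middle of its underside as built. At the start in the rack's notch at y = -90 mm, or absent.
- bar1: White nylon bar 2 of up to four alike, 160 mm (its x axis) x 20 x 20 mm, about 85 g (varies), either end may go in first. Origin: middle of its underside as built. At the start in the rack's notch at y = -42 mm, or absent.
- bar2: White nylon bar 3 of up to four alike, 160 mm (its x axis) x 20 x 20 mm, about 85 g (varies), either end may go in first. Origin: middle of its underside as built. At the start in the rack's notch at y = 42 mm, or absent.
- bar3: White nylon bar 4 of up to four alike, 160 mm (its x axis) x 20 x 20 mm, about 85 g (varies), either end may go in first. Origin: middle of its underside as built. At the start in the rack's notch at y = 90 mm, or absent.
- bar0_mid (a point): Middle of bar 1 (10 mm from every side face).
- bar1_mid (a point): Middle of bar 2 (10 mm from every side face).
- bar2_mid (a point): Middle of bar 3 (10 mm from every side face).
- bar3_mid (a point): Middle of bar 4 (10 mm from every side face).
- collet_lever (a joint): Lever on the machine's top: steel rod 14 mm thick, 100 mm long, with a 28 mm black ball. Hinge line along the machine's x axis at y = 0, 90 mm high; the rod is at x = 50 mm. 0 rad: leaning 0.5 rad from upright to the machine's +y side (open); grows over the top to 1.0: leaning 0.5 rad to -y (closed, limit). Friction 0.2 N m; stays where left. Starts at 0 to 0.2.
- lever_knob (a point): Centre of the lever's ball. (Behind the lever, x = 63 to 93 mm, its bearing block rises to 97 mm; a motor 95 mm high stands behind the machine's block, x = 110 to 200 mm.)
- hammer: Hammer lying at the right side of the bench; not to be moved.
- brush: Glue brush lying on the far side of the bench beyond the tray; not to be moved.
Not all that is in view belongs to the job. Leave any turquoise look-alike of the bar3 alone. Several things have the shape of the strap; the one meant has the colours described above.

How it is judged:
On the way, in this order (a step that is already met when the one before it is completed fails the run):
1. the wing nut is off the stud, the spacer still on it (horizontal distance between wingnut and stud_top above 0.06 m and not (horizontal distance between spacer and stud_top above 0.06 m)), for 0.2 s.
2. then the spacer is off the stud, the strap still on it (horizontal distance between spacer and stud_top above 0.06 m and horizontal distance between strap and stud_top below 0.03 m), for 0.2 s.
3. then the strap is off the stud (horizontal distance between strap and stud_top above 0.06 m), for 0.2 s.
4. all bars are home against the stop in the bores, the lever still open (x of bar0_mid in the frame of stop_face between -0.084 and -0.076 m and y of bar0_mid in the frame of stop_face between -0.075 and 0.075 m and z of bar0_mid in the frame of stop_face between -0.006 and 0.006 m and angle between the x axis of each of bar0, bar1, bar2, bar3 and the x axis of stop_face, either way round below 0.08 rad and x of bar1_mid in the frame of stop_face between -0.084 and -0.076 m and y of bar1_mid in the frame of stop_face between -0.075 and 0.075 m and z of bar1_mid in the frame of stop_face between -0.006 and 0.006 m and x of bar2_mid in the frame of stop_face between -0.084 and -0.076 m and y of bar2_mid in the frame of stop_face between -0.075 and 0.075 m and z of bar2_mid in the frame of stop_face between -0.006 and 0.006 m and x of bar3_mid in the frame of stop_face between -0.084 and -0.076 m and y of bar3_mid in the frame of stop_face between -0.075 and 0.075 m and z of bar3_mid in the frame of stop_face between -0.006 and 0.006 m and value of joint collet_lever below 0.35 rad), for 0.2 s.
5. then the collet lever is closed (value of joint collet_lever above 0.85 rad), for 0.2 s.
At the end, for the whole second after the job is handed in: Nut, spacer and strap in the tray (centres 5 mm inside its walls, below the rim; strap flat, underside less than 13 mm up); each bar present level in a bore, end within 4 mm of the stop, axis within 0.08 rad; lever above 0.85 rad; all at rest (x of wingnut in the frame of tray between -0.12 and 0.12 m and y of wingnut in the frame of tray between -0.068 and 0.068 m and z of wingnut in the frame of tray between -0.002 and 0.036 m and x of spacer in the frame of tray between -0.12 and 0.12 m and y of spacer in the frame of tray between -0.068 and 0.068 m and z of spacer in the frame of tray between -0.002 and 0.03 m and x of strap in the frame of tray between -0.12 and 0.12 m and y of strap in the frame of tray between -0.068 and 0.068 m and z of strap in the frame of tray between -0.002 and 0.013 m and x of bar0_mid in the frame of stop_face between -0.084 and -0.076 m and y of bar0_mid in the frame of stop_face between -0.075 and 0.075 m and z of bar0_mid in the frame of stop_face between -0.006 and 0.006 m and angle between the x axis of each of bar0, bar1, bar2, bar3 and the x axis of stop_face, either way round below 0.08 rad and x of bar1_mid in the frame of stop_face between -0.084 and -0.076 m and y of bar1_mid in the frame of stop_face between -0.075 and 0.075 m and z of bar1_mid in the frame of stop_face between -0.006 and 0.006 m and x of bar2_mid in the frame of stop_face between -0.084 and -0.076 m and y of bar2_mid in the frame of stop_face between -0.075 and 0.075 m and z of bar2_mid in the frame of stop_face between -0.006 and 0.006 m and x of bar3_mid in the frame of stop_face between -0.084 and -0.076 m and y of bar3_mid in the frame of stop_face between -0.075 and 0.075 m and z of bar3_mid in the frame of stop_face between -0.006 and 0.006 m and value of joint collet_lever above 0.85 rad and linear speed of each of wingnut, spacer, strap, bar0, bar1, bar2, bar3 below 0.02 m/s); the robot touches nothing.
It fails at once if the hammer is pushed more than 40 mm from its place (distance of hammer from where it was at the start of the episode above 0.04 m).
It fails at once if the brush is pushed more than 40 mm from its place (distance of brush from where it was at the start of the episode above 0.04 m).
Of bar0, bar1, bar2, bar3 only 2 to 3 are there at a start; the rules pass over those that are not, and their reading is None.
At some moment in a run one of tray may be knocked a few centimetres aside while the robot is not near it.
Once in a run the grip may slacken for a moment while it holds something.
It also fails if it takes over 210 s, if anything falls off the work surface, if the arm or the gripper's body presses on something with over 40 N, if the wrist force passes 120 N, or if a joint passes its speed limit or range.

### The arm

A 6-joint arm with a two-finger parallel gripper is mounted at the origin on the work surface. World frame = base frame: x ahead of the robot, y to its left, z up, the work surface at z = 0. Lengths are in m, angles in rad, forces in N, time in s.
With the tool pointing down it reaches from about 0.35 to 0.85 m from the base axis. Payload 8.1 kg.
Tool frame: the origin (TCP) lies at the very end of the fingers, on their centre line; the grasp point (between the pads) lies 19 mm behind it; x points along the fingers, z is the direction in which the jaws open and shut, and the axes are right-handed (so a half turn about x gives the same grasp; the last joint's range is limited). The gripper opens to 93 mm and grips with 3 to 60 N. Pads are 15 mm wide; open, the fingers measure 128 mm over their backs; the gripper's body (75 mm by 188 mm) begins 65 mm behind the grasp point.
Start: joints at [-1.271, 0.13, 1.488, -0, 1.523, -0.085], TCP at [0.225, -0.556, 0.219] pointing down, gripper open.
Joint ranges: [-2.96, 2.96], [-0.89, 2.26], [0.02, 2.5], [-1.34, 4.48], [0, 2.73], [-2.66, 2.66]. Speed limits (rad/s): [2.39, 2.39, 2.79, 3.14, 3.14, 3.14].

### API

Orientations are given as a rotation vector (axis times angle).
In Python, from bench import robot gives the robot as it stands. Calls block until the motion is done:
- robot.movep(position, orientation): joint-space move of the TCP to a pose.
- robot.move_linear(position, frame=None, velocity=0.15): straight line of the TCP; frame=None keeps the orientation; velocity is the mean speed in m/s.
- robot.movej(angles): joint-space move.
- robot.grip(opening): finger opening in m; the grip force is fixed at half the most; returns when the fingers have stopped.
- robot.hold(seconds).
- robot.inverse_kinematics(position, orientation): joint angles nearest the present ones, or None.
- robot.camera(name): name is "scene" or "top" or "wrist"; returns a dict with "image" (420x560x3 uint8, blue, green, red), "z_map" (420x560 float32, m along the optical axis (not along the pixel's ray), 0 where there is no reading), "intrinsics" (3x3 intrinsics, pixels), "k1" (the pictures are not rectified: a ray, as slopes to the right and down, at radius r is drawn at 1 + k1 r^2 times it, then the intrinsics apply), "pose" (4x4, takes a point from camera to world coordinates); the wrist camera has in their place "tool_from_camera" (4x4, takes a point from camera to tool coordinates, whose origin is the TCP and whose axes are the tool frame's). Camera axes: x right, y down, z forward; pixel columns grow to the right and rows downward; lengths in m; the calibration is good to about 2 mm. A picture is of the moment at which its call begins: read the wrist's pose just before it.
A pose or a line that the arm cannot do raises robot.IKError and nothing moves.
- robot.close_job(): hands the job in, once; it reports no verdict.
Readings, each from a call of its own:
- robot.get_time_s(): time.
- robot.get_joint_positions(): joint angles.
- robot.get_joint_vel(): joint speeds.
- robot.get_tau(): joint torques, N m.
- robot.get_eef_pos(): TCP position.
- robot.get_ee_rot(): TCP orientation.
- robot.get_contact_force(): force on the tool from outside, world axes, zero at the start.
- robot.get_ft_torque(): the same for the moment, N m.
- robot.get_finger_gap(): finger opening in m.
Only numpy, scipy, OpenCV 4.12 (cv2) and the standard library are available. Lean on these libraries where they do the work, as an engineer would, in place of code of your own. Each camera call takes 0.05 s, during which the arm holds its last target. There are 200 camera calls.

## Working session

There is one attempt and no reset: what is moved stays moved. The work goes in short steps, each a Python script; the robot and the scene stay as the last script left them, time stands still between calls to the robot, and variables do not carry over. Pictures are saved under pics/ and viewed, about 12 in all and at most 16, crops included, and the job is handed in when it is done.

```bash
ls; mkdir -p pics
python3 - <<'E'
from bench import robot
import cv2,numpy as np,pickle
for n in("scene","top"):
    c=robot.camera(n); pickle.dump(c,open(f"{n}.pkl","wb")); cv2.imwrite(f"pics/{n}0.png",cv2.resize(c["image"],(784,588)))
    print(n,c["pose"].round(3).tolist(),c["k1"],c["intrinsics"].tolist())
print(robot.get_ee_rot(),robot.get_time_s(),robot.camera("wrist")["tool_from_camera"].round(3).tolist())
E
```

```text
pics
scene [[0.395, 0.798, -0.455, 0.928], [0.919, -0.338, 0.204, -0.271], [0.009, -0.499, -0.867, 0.943], [0.0, 0.0, 0.0, 1.0]] -0.07592076537412952 [[390.58310935161495, 0.0, 282.7420048904203], [0.0, 390.58310935161495, 211.35659685141164], [0.0, 0.0, 1.0]]
top [[-0.009, -0.979, 0.201, 0.226], [-1.0, 0.008, -0.007, -0.091], [0.005, -0.201, -0.979, 1.466], [0.0, 0.0, 0.0, 1.0]] -0.06487987769367287 [[424.9509418684064, 0.0, 278.6184942221908], [0.0, 424.9509418684064, 211.70449423022328], [0.0, 0.0, 1.0]]
[ 0.92231252  1.36833724 -0.92056667] 0.1 [[0.001, -0.24, 0.971, -0.167], [-0.001, -0.971, -0.24, 0.065], [1.0, -0.0, -0.001, -0.0], [0.0, 0.0, 0.0, 1.0]]
```

View pics/scene0.png

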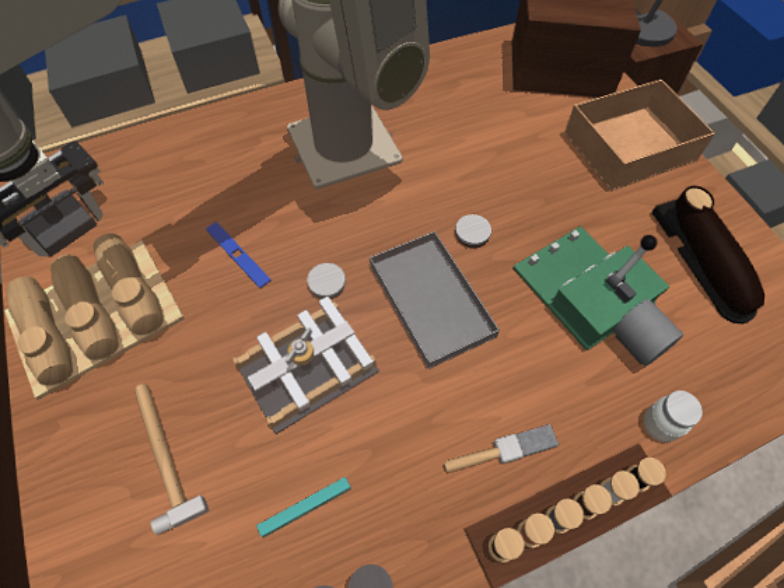

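View pics/top0.png

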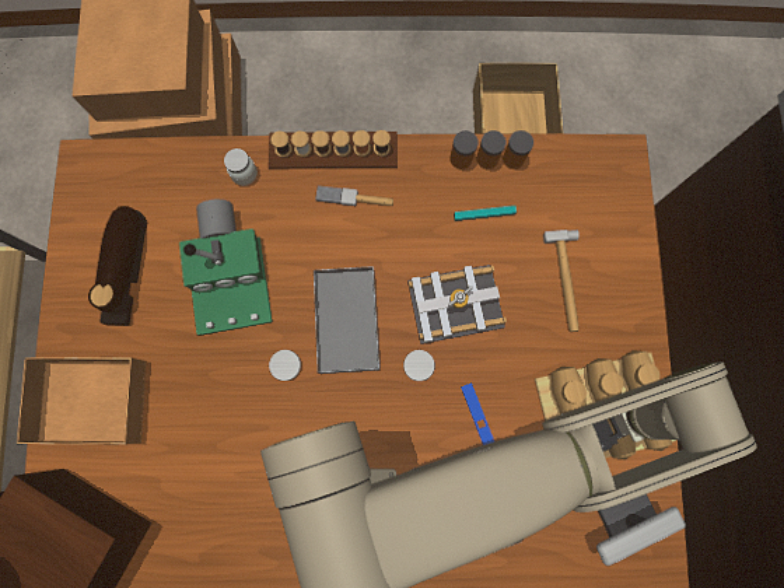

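Three bars are on the rack (right of the tray), and the machine is on the left. I'll get coarse poses from the depth cloud first.

```bash
cat > h.py <<'E'
from bench import robot
import cv2,numpy as np,pickle
from scipy.spatial.transform import Rotation as R
def T(p,rv):
    M=np.eye(4);M[:3,:3]=R.from_rotvec(rv).as_matrix();M[:3,3]=p;return M
def shot(n):
    if n=="wrist": M=T(robot.get_eef_pos(),robot.get_ee_rot())
    c=robot.camera(n)
    if n=="wrist": c["pose"]=M@c["tool_from_camera"]
    return c
def rays(c,uv):
    K=c["intrinsics"]; d=np.array([c["k1"],0,0,0,0.])
    # drawn = x*(1+k1 r^2): OpenCV radial model
    return cv2.undistortPoints(np.asarray(uv,float).reshape(-1,1,2),K,d).reshape(-1,2)
def cloud(c):
    v,u=np.mgrid[:420,:560]; xy=rays(c,np.c_[u.ravel(),v.ravel()]); z=c["z_map"].ravel()
    P=np.c_[xy*z[:,None],z]@c["pose"][:3,:3].T+c["pose"][:3,3]
    P[z==0]=np.nan
    return P.reshape(420,560,3)
def atz(c,uv,z):
    xy=rays(c,uv); d=np.c_[xy,np.ones(len(xy))]@c["pose"][:3,:3].T; o=c["pose"][:3,3]
    return o+d*((z-o[2])/d[:,2])[:,None]
def rect(xy):
    (cx,cy),(w,h),a=cv2.minAreaRect(np.asarray(xy,np.float32)*1000)
    if w<h: w,h,a=h,w,a+90
    return np.round([cx,cy,w,h,(a+90)%180-90],1)   # mm, deg of long side
def down(yaw):  # tool x down, jaw axis (tool z) along world yaw
    x=np.array([0,0,-1.]);z=np.array([np.cos(yaw),np.sin(yaw),0]);y=np.cross(z,x)
    return R.from_matrix(np.c_[x,y,z]).as_rotvec()
E
cat > a.py <<'E'
from h import *
for n in("scene","top"):
    c=pickle.load(open(n+".pkl","rb"));P=cloud(c);I=c["image"].astype(int);b,g,r=I[...,0],I[...,1],I[...,2]
    hsv=cv2.cvtColor(c["image"],cv2.COLOR_BGR2HSV).astype(int)
    def seg(m,t):
        m=cv2.morphologyEx(m.astype(np.uint8),cv2.MORPH_OPEN,np.ones((2,2)))
        k,L,S,C=cv2.connectedComponentsWithStats(m)
        for i in range(1,k):
            if S[i,4]>40:
                Q=P[L==i];print(n,t,S[i,4],C[i].round(),rect(Q[:,:2]),np.nanmedian(Q[:,2]).round(4))
    X,Y,Z=P[...,0],P[...,1],P[...,2]
    ok=np.isfinite(Z)&(X>.25)&(X<.9)&(abs(Y)<.6)
    green=(hsv[...,0]>60)&(hsv[...,0]<88)&(hsv[...,1]>90)
    seg(ok&green&(abs(Z-.075)<.006),"mtop")
    seg(ok&green&(Z<.02),"mbase")
    gray=(hsv[...,1]<60)
    seg(ok&gray&(abs(Z)<.035)&(Y<.15)&(Y>-.1),"tray")
    seg(ok&gray&(hsv[...,2]>150)&(abs(Z-.05)<.012)&(Y<0),"bars/strap")
    seg(ok&(Z>.07)&(Y<0)&(Y>-.3),"nut")
E
python3 a.py
```

```text
scene mtop 2064 [437. 209.] [613.6 346.5 244.2 111.4 -79.9] 0.0755
scene mbase 1512 [401. 190.] [507.9 299.4 185.9 109.5 -79.4] 0.0127
scene mbase 138 [410. 236.] [636.  230.8 109.6  26.   21.5] 0.0127
scene tray 157 [332. 167.] [ 3.600e+02  1.378e+02  6.490e+01  2.830e+01 -2.000e-01] 0.0217
scene tray 4827 [310. 214.] [462.8   9.7 256.2 156.9   8.3] 0.0037
scene tray 720 [376. 317.] [796.8  41.9 112.6  37.   81.8] 0.0185
scene bars/strap 987 [239. 243.] [ 457.2 -160.3  138.9    0.    10.6] 0.0509
scene bars/strap 696 [199. 266.] [ 510.9 -325.   174.4   70.7    9.2] 0.0516
scene nut 294 [215. 250.] [ 501.  -253.    90.3   37.3  -40.3] 0.0843
scene nut 282 [266. 412.] [ 889.5 -279.4   43.2   23.6   66.6] 0.1008
top mtop 1123 [161. 186.] [609.  314.4 180.7 107.4 -78.9] 0.0738
top mtop 88 [146. 175.] [637.6 342.1  65.9  35.5  47.5] 0.0738
top mbase 1491 [166. 220.] [499.5 293.2 184.2 108.5 -79.4] 0.0105
top tray 318 [241. 140.] [790.9  30.7 105.7  41.7  85.5] 0.0169
top tray 3189 [248. 230.] [466.1   5.4 257.9 150.1   3.8] 0.0024
top tray 150 [210. 261.] [354.4 132.4  66.8  27.6  -3.2] 0.0195
top bars/strap 341 [343. 213.] [ 520.9 -335.4  161.7   86.1    9.4] 0.0514
top bars/strap 580 [309. 219.] [ 498.  -206.3  167.5   75.9   11.2] 0.0504
top nut 111 [330. 107.] [ 881.2 -284.9   36.4   31.5  -80.5] 0.0976
top nut 150 [329. 213.] [ 507.6 -271.5   73.9   38.9  -74.1] 0.0806
```

Run:
```python
from h import *
o=down(np.radians(100))
for n,p in(("rack",(.47,-.26,.28)),("mach",(.52,.30,.33))):
    robot.movep(p,o); print(robot.get_joint_positions().round(2)); c=shot("wrist"); pickle.dump(c,open(n+".pkl","wb"))
    cv2.imwrite(f"pics/{n}1.png",cv2.resize(c["image"],(800,600)))
print(robot.get_time_s(),robot.get_contact_force())
```

```text
[-0.6  -0.06  1.57 -0.    1.63 -2.35]
[ 0.44  0.11  1.31 -0.    1.72 -1.31]
4.2333 [-0.08027482 -0.25917519  0.13767033]
```

View pics/rack1.png

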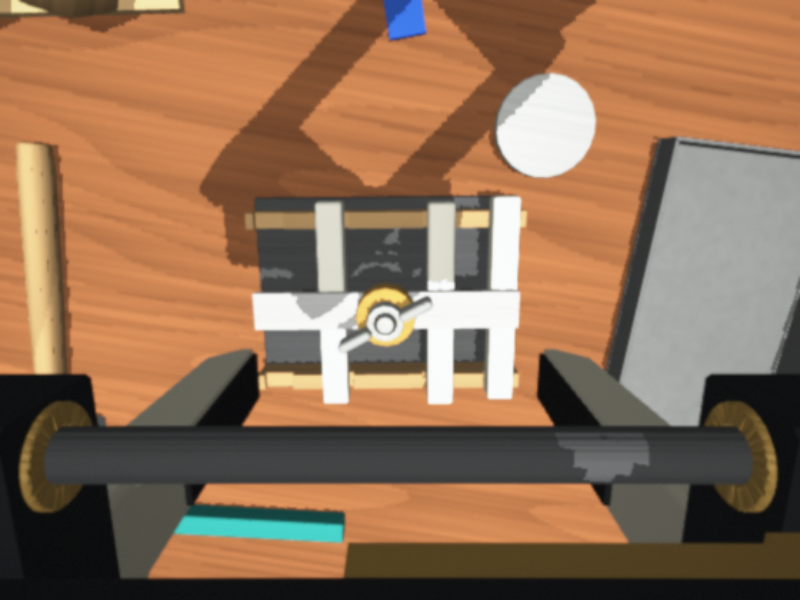

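View pics/mach1.png

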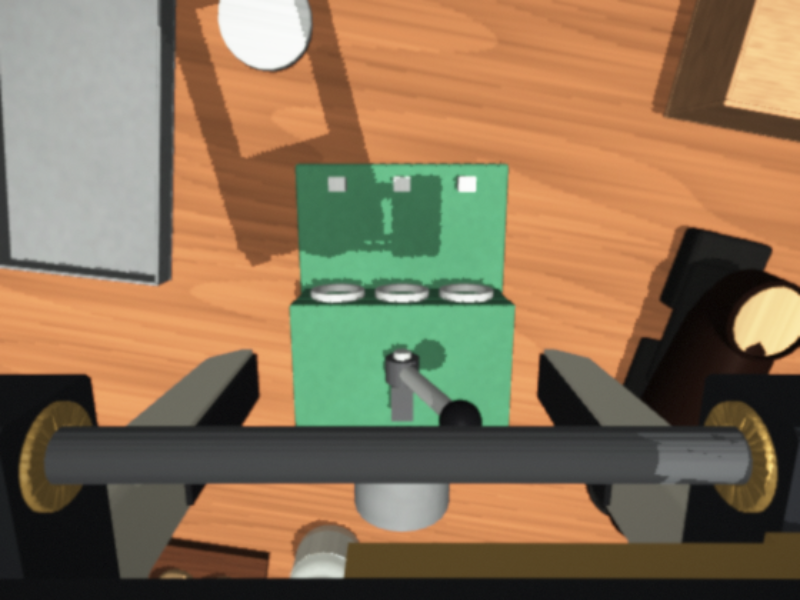

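The rack view (800x600) shows bars at columns 335, 440 and 500. These are bars 1, 2 and 3; bar 0 is absent. The nut is at (385,324), with its wings running from (345,345) to (430,303). In the machine view the posts are at (337,184), (401,184) and (467,184), and the lever leans to +y.

```bash
cat > b.py <<'E'
from h import *
def cen(c,box,cond,z):
    u0,v0,u1,v1=[int(q*.7) for q in box]
    hsv=cv2.cvtColor(c["image"],cv2.COLOR_BGR2HSV).astype(int)[v0:v1,u0:u1]
    v,u=np.nonzero(cond(hsv)); return atz(c,[[u.mean()+u0,v.mean()+v0]],z)[0].round(4),len(u)
c=pickle.load(open("mach.pkl","rb"))
posts=[cen(c,b,lambda h:h[...,1]<60,.03) for b in((318,170,358,198),(382,170,420,198),(447,170,487,198))]
print("posts",posts)
f=lambda uv,z,c=c:atz(c,np.array(uv)*.7,z).round(4)
print("front edge",f([[293,303],[513,303]],.075).tolist(),"base",f([[296,164],[508,164]],.012).tolist())
P=cloud(c); print("z post",P[128,281],"block",P[int(330*.7),int(330*.7)])
print("knob",P[int(412*.7),int(460*.7)])
c=pickle.load(open("rack.pkl","rb"));P=cloud(c)
f=lambda uv,z:atz(c,np.array(uv)*.7,z).round(4)
print("stud",f([[385,324]],.098)); print("wings",f([[345,345],[428,303]],.104))
print("spacer",f([[386,316]],.078))
print("strap",f([[254,311],[519,311]],.058).tolist())
for n,a,b in(("b1",[329,203],[336,402]),("b2",[440.5,203],[440.5,402]),("b3",[506,198],[500,398])): print(n,f([a,b],.05).tolist())
for uv in((335,390),(440,390),(500,370),(270,310),(385,324),(420,307)): print(uv,P[int(uv[1]*.7),int(uv[0]*.7)].round(4))
w=cv2.cvtColor(c["image"],cv2.COLOR_BGR2HSV).astype(int)
m=(w[...,1]<40)&(w[...,2]>140)&(abs(P[...,2]-.05)<.004)&(P[...,1]<-.05)
k,L,S,C=cv2.connectedComponentsWithStats(m.astype(np.uint8))
for i in range(1,k):
    if S[i,4]>150: print(S[i,4],(C[i]/.7).round(),rect(P[L==i][:,:2]))
E
python3 b.py
```

```text
posts [(array([0.4734, 0.238 , 0.03  ]), 143), (array([0.4642, 0.2928, 0.03  ]), 142), (array([0.4546, 0.3477, 0.03  ]), 161)]
front edge [[0.5726, 0.2215, 0.075], [0.5417, 0.3989, 0.075]] base [[0.4641, 0.1984, 0.012], [0.432, 0.3829, 0.012]]
z post [0.46371103 0.29276271 0.03102449] block [0.58879899 0.25338719 0.07625334]
knob [0.59086175 0.35097512 0.19245037]
stud [[ 0.5053 -0.2625  0.098 ]]
wings [[ 0.5229 -0.2869  0.104 ]
 [ 0.4843 -0.2369  0.104 ]]
spacer [[ 0.5051 -0.2623  0.078 ]]
strap [[0.5239, -0.3608, 0.058], [0.4894, -0.1632, 0.058]]
b1 [[0.435, -0.3172, 0.05], [0.5906, -0.2893, 0.05]]
b2 [[0.4209, -0.2364, 0.05], [0.5762, -0.2063, 0.05]]
b3 [[0.4091, -0.1898, 0.05], [0.5645, -0.1597, 0.05]]
(335, 390) [ 0.5806 -0.2922  0.05  ]
(440, 390) [ 0.5657 -0.2088  0.0508]
(500, 370) [ 0.5409 -0.1651  0.0505]
(270, 310) [ 0.5205 -0.3486  0.0598]
(385, 324) [ 0.5044 -0.2631  0.0986]
(420, 307) [ 0.4871 -0.2418  0.1038]
1231 [505. 243.] [ 442.6 -183.7   69.4   21.2    9.7]
1138 [329. 247.] [ 467.7 -312.4   66.6   19.6   10.6]
1133 [441. 246.] [ 452.9 -229.5   65.8   19.5   10.6]
847 [334. 367.] [ 560.6 -295.2   61.5   20.    10.3]
933 [440. 365.] [ 546.  -212.8   63.2   20.1    9.8]
871 [500. 363.] [ 535.5 -166.    58.5   19.9   10.6]
```

Machine yaw is about 9.8°, with mouth 1 at (0.558, 0.309). Rack yaw is about 10.2°, with the stud at (0.505, -0.2625). These agree with the given sizes. Next: the nut.

```bash
cat >> h.py <<'E'
RY=np.radians(10.2);RO=np.array([.5055,-.2625]);MY=np.radians(9.8);MO=np.array([.5578,.309])
def fr(o,a,x,y): return o+np.array([np.cos(a)*x-np.sin(a)*y,np.sin(a)*x+np.cos(a)*y])
rk=lambda x,y:fr(RO,RY,x,y)
mc=lambda x,y:fr(MO,MY,x,y)
def tray():
    """tray centre, yaw from top camera's depth (floor + rim)"""
    c=shot("top");P=cloud(c);h=cv2.cvtColor(c["image"],cv2.COLOR_BGR2HSV).astype(int)
    m=(h[...,1]<60)&(abs(P[...,2])<.04)&(P[...,1]<.16)&(P[...,1]>-.13)&(P[...,0]>.27)&(P[...,0]<.7)
    m=cv2.morphologyEx(m.astype(np.uint8),cv2.MORPH_CLOSE,np.ones((9,9)))
    k,L,S,C=cv2.connectedComponentsWithStats(m);i=1+np.argmax(S[1:,4]);return rect(P[L==i][:,:2]),c
def lin(xy,z,yaw=None,v=.15):
    robot.move_linear([*xy,z],None if yaw is None else down(yaw),v)
E
python3 - <<'E'
from h import *
r,c=tray();print("tray",r)
Y=np.radians(37.7)
p=RO
robot.movep([*p,.2],down(Y)); lin(p,.082,v=.1); robot.grip(.015)
print("gap",robot.get_finger_gap(),robot.get_contact_force()); 
lin(p,.2,v=.12); print("gap",robot.get_finger_gap(),robot.get_time_s())
c=shot("wrist");cv2.imwrite("pics/nut.png",c["image"]);c=shot("scene");cv2.imwrite("pics/nuts.png",c["image"][130:330,120:400])
E
```

```text
tray [468.2   8.7 251.9 146.2   4.3]
gap 0.024657057033636992 [-0.54753871  0.79945865 -0.24660472]
gap 0.0249327409691752 9.8917
```

View pics/nut.png

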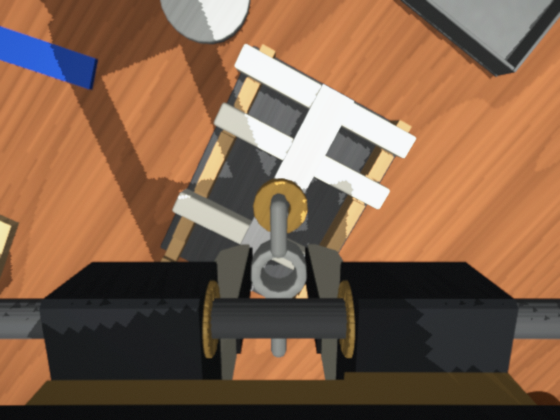

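The nut is held square, with the wings pointing up the image at (280,240), and the spacer is still on the stud at (280,200). Now place it in the tray and go for the spacer.

```bash
cat > place.py <<'E'
from h import *
def put(tx,ty,z,yawoff,opening):
    r,_=tray();TC=r[:2]/1000;ty_=np.radians(r[4]);print("tray",r)
    p=fr(TC,ty_,tx,ty);robot.movep([*p,.2],down(ty_+yawoff));g=robot.get_finger_gap()
    lin(p,z+.02,v=.12);lin(p,z,v=.03);print("gap",g,robot.get_finger_gap(),robot.get_contact_force().round(1))
    robot.grip(opening);lin(p,.2,v=.15);return p
E
python3 - <<'E'
from place import *
p=put(.055,.028,.009,np.pi/2,.038)
q=RO
robot.movep([*q,.2],down(RY)); robot.grip(.07)
lin(q,.062,v=.12); robot.grip(.03); print("gap",robot.get_finger_gap(),robot.get_contact_force().round(1))
lin(q,.17,v=.12);print("gap",robot.get_finger_gap())
c=shot("wrist");cv2.imwrite("pics/sp.png",c["image"]); print(robot.get_time_s())
c=shot("scene");cv2.imwrite("pics/sps.png",c["image"])
E
```

```text
tray [nan nan  0.  0.  0.]Traceback (most recent call last):
  File "<stdin>", line 2, in <module>
  File "place.py", line 4, in put
    p=fr(TC,ty_,tx,ty);robot.movep([*p,.2],down(ty_+yawoff));g=robot.get_finger_gap()
                       ~~~~~~~~~~~^^^^^^^^^^^^^^^^^^^^^^^^^^
ValueError: expected 3 finite numbers
```

```bash
python3 - <<'E'
s=open("h.py").read()
s=s.replace("return rect(P[L==i][:,:2]),c","Q=P[L==i];Q=Q[abs(Q[:,2])<.045][:,:2];r=rect(Q);assert abs(r[2]-254)<9 and abs(r[3]-148)<9,r;return r,c")
open("h.py","w").write(s)
E
cat > sp.py <<'E'
from place import *
p=put(.055,.028,.009,np.pi/2,.038)
q=RO
robot.movep([*q,.2],down(RY)); robot.grip(.07)
lin(q,.062,v=.12); robot.grip(.03); print("gap",robot.get_finger_gap(),robot.get_contact_force().round(1))
lin(q,.17,v=.12);print("gap",robot.get_finger_gap())
c=shot("wrist");cv2.imwrite("pics/sp.png",c["image"]); print(robot.get_time_s())
c=shot("scene");cv2.imwrite("pics/sps.png",c["image"])
E
python3 sp.py
```

```text
tray [468.5   8.8 257.3 150.4   3.3]
gap 0.024432615571920304 0.024547319388069793 [ 0.5 -0.5 -0.6]
gap 0.042576365754229434 [-0.4  0.   1.4]
gap 0.04223428873109698
20.3833
```

View pics/sps.png

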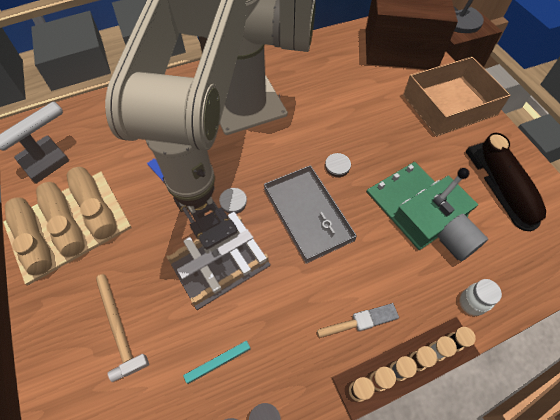

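The nut is in the tray at (326,222), the spacer is in the gripper, and the strap is still on the stud. Continuing.

Run:
```python
from place import *
put(-.06,.038,.009,0,.054)
q=rk(0,0)
robot.movep([*q,.2],down(RY)); robot.grip(.05)
lin(q,.0525,v=.12); robot.grip(.015); print("gap",robot.get_finger_gap(),robot.get_contact_force().round(1))
lin(q,.16,v=.1);print("gap",robot.get_finger_gap(),robot.get_time_s())
c=shot("wrist");cv2.imwrite("pics/st.png",c["image"])
c=shot("scene");cv2.imwrite("pics/sts.png",c["image"])
```

```text
tray [468.6   8.8 257.4 150.1   3. ]
gap 0.04271318092858625 0.04247363098282511 [ 0.7  0.2 -0.8]
gap 0.027766161022975872 [0.3 0.3 2.4]
gap 0.02714394617995538 30.65
```

View pics/sts.png

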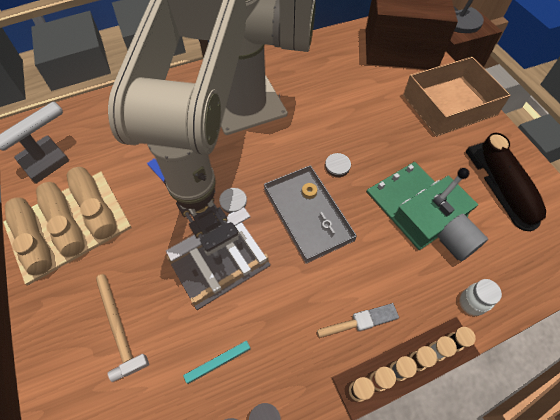

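The spacer (310,190) and nut (326,222) are in the tray, and the strap is lifted clear. Next: place the strap, then pick bar 2 and approach bore 0.

Run:
```python
from place import *
put(0,-.032,.0055,np.pi/2,.036)
robot.movep([*rk(-.03,-.042),.2],down(RY+np.pi/2)); c=shot("wrist");pickle.dump(c,open("r2.pkl","wb"))
cv2.imwrite("pics/r2.png",cv2.resize(c["image"],(800,600))); c=shot("scene");cv2.imwrite("pics/s3.png",c["image"][140:290,150:370].repeat(3,0).repeat(3,1)); print(robot.get_time_s(),robot.get_joint_positions().round(2))
```

```text
tray [468.9   8.8 257.1 150.3   3.1]
gap 0.027573754293228957 0.027501617690061517 [ 0.3  0.2 -0.5]
37.2667 [-0.66  0.07  1.59  0.    1.49 -2.41]
```

View pics/s3.png

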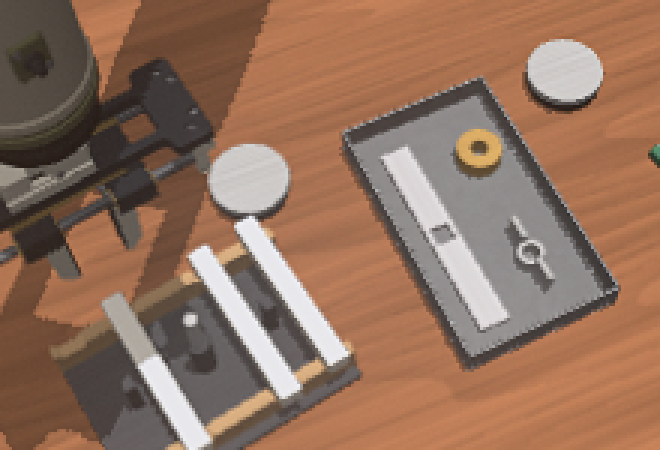

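View pics/r2.png

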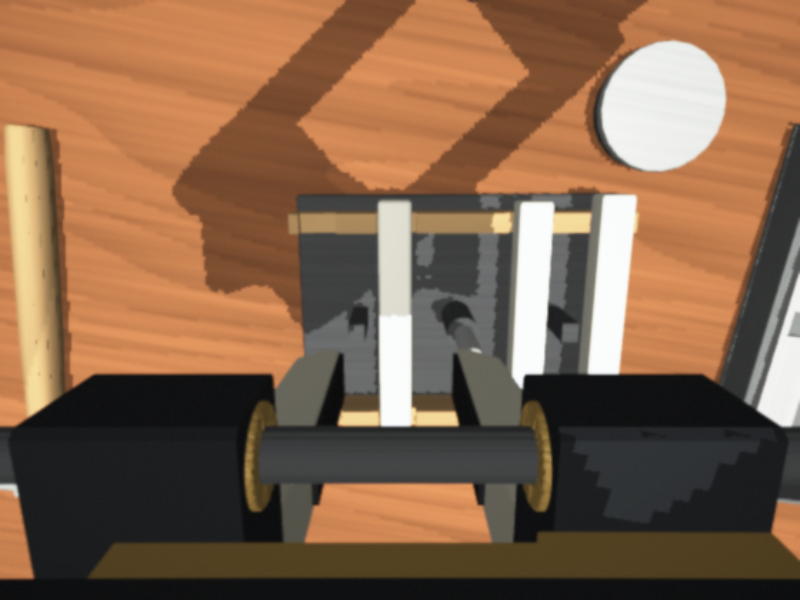

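All three clamp pieces are in the tray and the strap is flat. In the rack view, bar 1 (column 395) is centred between the fingers. Now pick bar 1 and approach bore 0.

```bash
cat > bar.py <<'E'
from h import *
def pick(y,g=-.03):
    p=rk(g,y);robot.movep([*p,.16],down(RY+np.pi/2));robot.grip(.028)
    lin(p,.06,v=.12);lin(p,.034,v=.04);robot.grip(.01);print("grip",robot.get_finger_gap(),robot.get_contact_force().round(1))
    lin(p,.16,v=.12);print("gap",robot.get_finger_gap())
def approach(y,x=-.125):
    p=mc(x,y);robot.movep([*p,.16],down(MY+np.pi/2));lin(p,.0365,v=.1)
    print("gap",robot.get_finger_gap(),robot.get_time_s())
E
python3 - <<'E'
from bar import *
pick(-.042);approach(-.056)
c=shot("wrist");pickle.dump(c,open("m2.pkl","wb"));cv2.imwrite("pics/m2.png",cv2.resize(c["image"],(800,600)));print(robot.get_contact_force().round(1))
c=shot("scene");cv2.imwrite("pics/s4.png",c["image"])
E
```

```text
grip 0.019794296358617836 [ 0.5 -1.3  0.7]
gap 0.01968275079723983
gap 0.019519885019324733 44.5917
[-0.1 -0.5 -1.6]
```

View pics/m2.png

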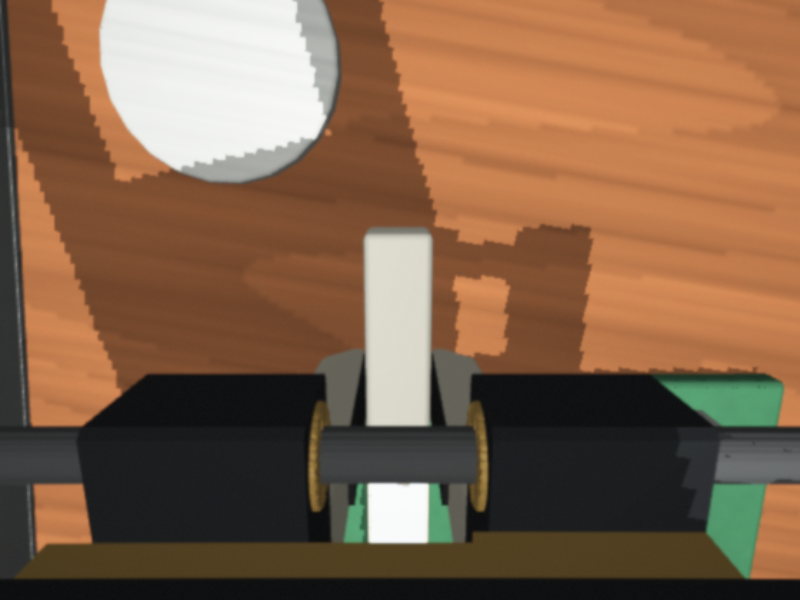

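The mouth is hidden from here, but the bar is straight and centred in the jaws (columns 365–432). Insert by feel.

```bash
cat >> bar.py <<'E'
def F(f0):  # force in machine frame
    f=robot.get_contact_force()-f0;c,s=np.cos(MY),np.sin(MY);return np.array([c*f[0]+s*f[1],-s*f[0]+c*f[1],f[2]])
def push(y,x0=-.125,xmax=-.035,z=.0365,lim=6,step=.002):
    f0=robot.get_contact_force();x=x0
    while x<xmax:
        x+=step;lin(mc(x,y),z,v=.03);f=F(f0)
        if abs(f[1])>2 or abs(f[2])>2: print(round(x,4),f.round(1))
        if f[0]<-lim or np.abs(f).max()>12: break
    q=robot.get_eef_pos();d=q[:2]-MO
    print("stopped cmd x",round(x,4),"F",f.round(1),"gap",robot.get_finger_gap(),"actual mach x",(d@[np.cos(MY),np.sin(MY)]).round(4),"y",(d@[-np.sin(MY),np.cos(MY)]).round(4),robot.get_time_s());return x
E
python3 - <<'E'
from bar import *
push(-.056)
c=shot("wrist");pickle.dump(c,open("m3.pkl","wb"));cv2.imwrite("pics/m3.png",cv2.resize(c["image"],(800,600)))
c=shot("scene");cv2.imwrite("pics/s5.png",c["image"][100:310,300:560].repeat(3,0).repeat(3,1)[:600])
E
```

```text
-0.087 [ 1.7 -1.3  2.2]
-0.049 [-7.2 -0.4  3.7]
stopped cmd x -0.049 F [-7.2 -0.4  3.7] gap 0.019800871477826075 actual mach x -0.0511 y -0.0561 54.1917
```

View pics/s5.png

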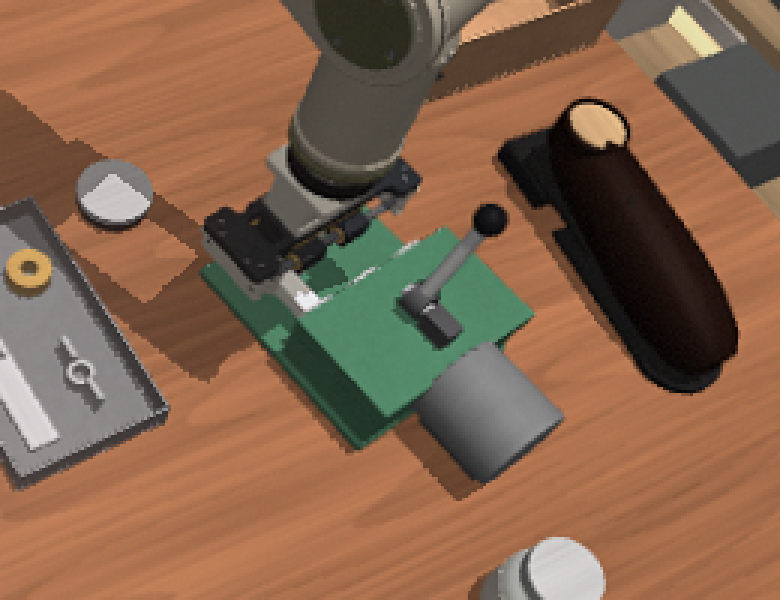

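Bar 1 hit a solid stop about 59 mm in (in range), with no side force. Lower, release, and do bar 2 into bore 1.

```bash
cat >> bar.py <<'E'
def release(y,x):
    p=mc(x,y);lin(p,.0342,v=.03);print("F",robot.get_contact_force().round(1));robot.grip(.033);lin(p,.16,v=.12)
E
python3 - <<'E'
from bar import *
release(-.056,-.049)
pick(.042);approach(0.);x=push(0.)
pickle.dump(x,open("x.pkl","wb"))
c=shot("scene");cv2.imwrite("pics/s6.png",c["image"][100:310,300:560].repeat(3,0).repeat(3,1)[:600])
E
```

```text
F [-12.   -2.7  10.6]
grip 0.01998372610543216 [-0.2 -0.6  1. ]
gap 0.01986451853145711
gap 0.019450134907879595 64.85
-0.049 [-11.5  -0.6   2.8]
stopped cmd x -0.049 F [-11.5  -0.6   2.8] gap 0.01976611969905539 actual mach x -0.0519 y -0.0002 74.35
```

Same stop depth (within 1 mm). Release it and do bar 3 into bore 2.

Run:
```python
from bar import *
release(0.,-.049)
pick(.09);approach(.056);x=push(.056)
if -.055<x<-.044:
    release(.056,x)
    lin(mc(-.16,0),.30,v=.2)
    p=mc(-.06,0);robot.movep([*p,.30],down(MY+np.pi/2))
    c=shot("wrist");pickle.dump(c,open("m5.pkl","wb"));cv2.imwrite("pics/m5.png",cv2.resize(c["image"],(800,600)))
```

```text
F [-15.1  -4.6  12.1]
grip 0.01998833362201421 [-0.  -0.4  1.1]
gap 0.019651832225115122
gap 0.019685488642881128 85.0083
-0.045 [-11.2   0.7   2.2]
stopped cmd x -0.045 F [-11.2   0.7   2.2] gap 0.01988078385556628 actual mach x -0.0479 y 0.0559 95.0083
F [-14.4  -5.4  11. ]
```

View pics/m5.png

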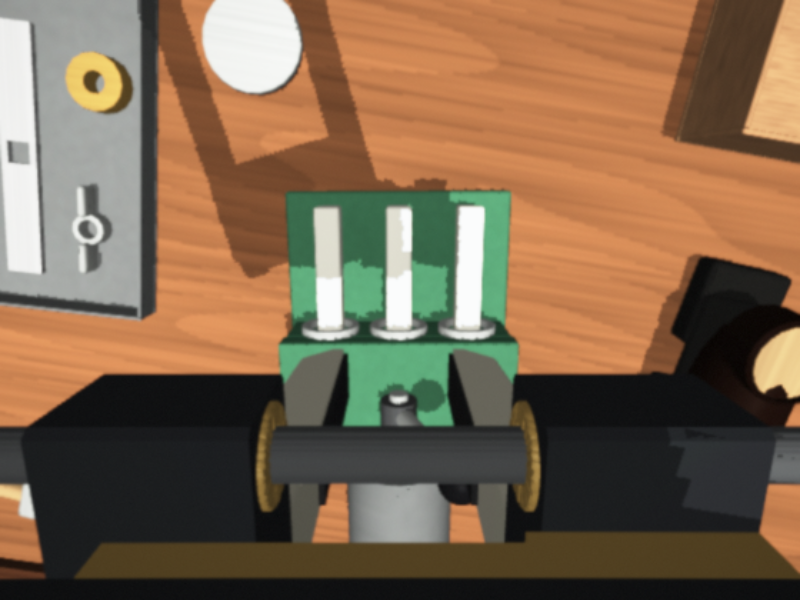

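Run:
```python
from h import *
c=pickle.load(open("m5.pkl","rb"));P=cloud(c)
h=cv2.cvtColor(c["image"],cv2.COLOR_BGR2HSV).astype(int)
Q=P-[*MO,0];X=Q[...,0]*np.cos(MY)+Q[...,1]*np.sin(MY);Y=-Q[...,0]*np.sin(MY)+Q[...,1]*np.cos(MY)
for u in(328,399,471):
    a=atz(c,np.array([[u,206.5]])*.7,.05)[0];d=a[:2]-MO
    print("end x",round(d@[np.cos(MY),np.sin(MY)],4),"y",round(d@[-np.sin(MY),np.cos(MY)],4))
for y in(-.056,0,.056):
    m=(abs(Y-y)<.02)&(abs(P[...,2]-.05)<.006)&(h[...,1]<60)&(X<-.02)
    print(X[m].min().round(4),np.median(P[...,2][m]).round(4),rect(P[m][:,:2]))
```

```text
end x -0.1013 y -0.0537
end x -0.1012 y 0.001
end x -0.1011 y 0.0564
-0.1009 0.0507 [507.6 244.1  80.8  20.3   9.7]
-0.1008 0.0508 [498.2 298.8  80.8  19.1  10. ]
-0.1008 0.0508 [488.6 354.4  80.7  20.4   9.8]
```

All three bar ends lie at x = -0.101, level and parallel, so the stop is at about 59 mm. Now the lever.

```bash
cat > lever.py <<'E'
from bar import *
robot.grip(0.0);o=MY+np.pi/2
robot.movep([*mc(.05,.11),.26],down(o));lin(mc(.05,.11),.165,v=.1)
f0=robot.get_contact_force();y=.11
while y>-.035:
    y-=.003;lin(mc(.05,y),.165,v=.04);f=F(f0)
    if abs(f[1])>1.5: print(round(y,3),f.round(1))
    if np.abs(f).max()>10: break
print("end y",round(y,3),f.round(1),robot.get_time_s())
lin(mc(.05,y+.03),.165);lin(mc(.05,y+.03),.30)
robot.movep([*mc(-.06,-.1),.36],down(o))
for n in("wrist","scene"):
    c=shot(n);pickle.dump(c,open(n+"L.pkl","wb"));cv2.imwrite(f"pics/L{n}.png",cv2.resize(c["image"],(800,600)))
E
python3 lever.py
```

```text
0.062 [-0.1  3.9  2.1]
0.059 [-0.1  3.7  4. ]
0.056 [-0.2  3.5  2.8]
0.053 [-0.4  2.9  2. ]
0.05 [0.3 1.9 2.1]
0.047 [-0.2  2.   1.2]
0.044 [-0.4  1.6  3.7]
0.035 [-0.3  1.9  2. ]
0.014 [-0.   1.7  1.9]
0.008 [0.7 1.6 0.8]
-0.001 [-0.5  1.6  0.2]
-0.01 [-0.6  1.9  1.4]
-0.019 [0.3 1.7 0.1]
-0.022 [ 0.3 10.9 -1.6]
end y -0.022 [ 0.3 10.9 -1.6] 112.0583
```

View pics/Lscene.png

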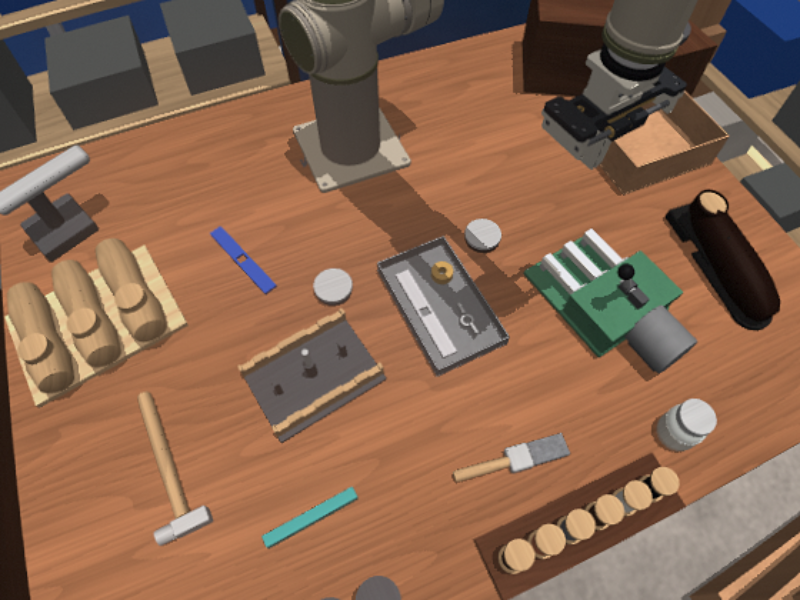

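The scene view shows the lever over to -y (ball at (627,271)), three bars in the bores, and the nut, spacer and strap in the tray. A quick numeric check of the knob and bars, then hand in.

Run:
```python
from h import *
c=pickle.load(open("sceneL.pkl","rb"));P=cloud(c)
k=P[186:193,436:442].reshape(-1,3);k=k[k[:,2]>.15].mean(0)
d=c["pose"][:3,3]-k;k2=k-d/np.linalg.norm(d)*.012;q=k2[:2]-MO
y=q@[-np.sin(MY),np.cos(MY)];print("knob",k2.round(3),"y",y.round(4),"joint",.5+np.arctan2(-y,k2[2]-.09))
Q=P-[*MO,0];X=Q[...,0]*np.cos(MY)+Q[...,1]*np.sin(MY);Y=-Q[...,0]*np.sin(MY)+Q[...,1]*np.cos(MY)
for y in(-.056,0,.056):
    m=(abs(Y-y)<.02)&(abs(P[...,2]-.05)<.008)&(X<-.02)&(X>-.13);print(X[m].min().round(4),np.median(P[...,2][m]).round(4))
s=(c["image"].min(2)>150)&(P[...,2]<.03)&(abs(P[...,1])<.08)&(P[...,0]>.34)&(P[...,0]<.59);print("strap z",np.median(P[...,2][s]).round(4))
print(robot.get_time_s())
ok=.5+np.arctan2(-(q@[-np.sin(MY),np.cos(MY)]),k2[2]-.09)>.88
if ok: robot.close_job();print("closed")
```

```text
knob [0.616 0.273 0.18 ] y -0.0454 joint 0.9650499758517828
-0.098 0.05
-0.1007 0.0502
-0.1016 0.0501
strap z 0.009
114.2583
the job is handed in; nothing more can be done
closed
```

The job is handed in at about 114 s, with every step done; no verdict is reported, so what follows rests on my own checks.

- **Clamp:** I took the nut, then the spacer, then the strap off the stud and put all three in the tray. The strap's top reads 9 mm up, so it is lying flat. The nut and spacer are clear of it.
- **Bars:** Three bars were on the rack (1, 2 and 3; bar 0 was absent). Each slid into its own bore until it met a firm stop at 7–12 N, about 59 mm in.
- **Bar check before the lever:** From the wrist camera, the outer ends lined up within 0.5 mm. The bars were level and parallel to the bores.
- **Lever:** I pushed it over until the force jumped to 11 N at the limit. The knob position gives about 0.97 rad, against the 0.85 needed.
- **Disagreement:** A last check with the coarser scene camera put the three ends at -98, -101 and -102 mm. I took that as noise in that camera, because the closer wrist view showed them aligned.
- **Left alone:** I never moved the hammer or the brush. I saw no tray knock and no loosening of the grip.

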